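# Post the used battery through the recycling box's flap

### The arm

A 6-joint arm with a two-finger parallel gripper is mounted at the origin on the work surface. World frame = base frame: x ahead of the robot, y to its left, z up, the work surface at z = 0. Lengths are in m, angles in degrees, forces in N, time in s.
With the tool pointing down it reaches from about 0.25 to 0.725 m from the base axis. Payload 9.7 kg.
Tool frame: the origin (TCP) lies between the finger pads; the fingertips stand 11 mm ahead of it and the grasp point (between the pads) lies 8 mm behind it; y points along the fingers, x is the direction in which the jaws open and shut, and the axes are right-handed (so a half turn about y gives the same grasp; the last joint's range is limited). The gripper opens to 85 mm and grips with 20 to 120 N. Pads are 22 mm wide; open, the fingers measure 114 mm over their backs; the gripper's body (76 mm by 85 mm) begins 54 mm behind the grasp point. The pads swing forward as they close: fully open they stand 13 mm farther back than shut.
Start: joints at [-70.015, 4.979, 10.078, 95.1, 0, 90], TCP at [0.188, -0.517, 0.242] pointing down, gripper open.
Joint ranges: [-179.16, 179.16], [-48.56, 103.87], [-65.8, 70.77], [-126.05, 130.52], [-82.76, 87.17], [-180, 180]. Speed limits (degrees/s): [127.2, 127.2, 147.25, 180, 180, 180].

### API

Orientations are given as [roll, pitch, yaw] about the fixed x, y, z axes, in that order (R = Rz(yaw) Ry(pitch) Rx(roll)).
In Python, from workcell import bot, vision gives the robot as it stands. The module is installed in compiled form; this text tells all that it offers.
- The arm moves only by the shell command python3 -m crank 'ROWS' [OPENING] [FORCE]. ROWS is text: rows parted by semicolons, each of 6 numbers parted by spaces: the shift along the tool's x, y, z in m, then the turn, a rotation vector about the tool's x, y, z in rad. A call has 1 to 8 rows; each row is the pose to reach, as a shift and turn from the pose commanded when the call began, along the tool's axes at that moment; what a row does not reach only later rows make up. A row lasts 1/10 s, in which the tool goes at most 50 mm and 8.59 degrees, less where a joint would pass 70% of its speed; a pose out of reach is approached as far as the arm can. A call with a gripper value outside its range is refused whole. OPENING is the gripper's target within -1 to 1 (shut at 1, half-way at 0, fully open at -1), set as the call begins (- or left out, the last holds). The fingers move at their own pace and stop on an object; FORCE is the grip in N (left out, the last holds). Time passes only in rows, so rows that repeat a pose let the fingers close. It gives the time, the measured TCP pose, the force and the opening at its end, in the units of the state.
- bot.get_obs(): the state, without advancing time (a new reading comes with each control period).
- vision.camera(name): name is "scene" or "side" or "wrist"; returns the picture (480x640x3 uint8, red, green, blue); there is no depth.
- vision.get_calibration(name): a dict with "fx", "fy", "cx", "cy" (pixels), "distortion" ([k1, k2, p1, p2, k3] as OpenCV has them; the pictures are not rectified), "rvec" (rotation vector, rad) and "tvec" (3), from world to camera coordinates, as OpenCV has them. Camera axes: x right, y down, z forward; pixel columns grow to the right and rows downward; lengths in m; the calibration is good to about 2 mm. A picture is of the moment at which its call begins: read the wrist's pose just before it. get_calibration takes no time and is no camera call; for the wrist camera it gives the pose at the moment of the call.
- bot.job_done(): hands the job in, once; it reports no verdict.
The state is a dict: "time": time; "q": joint angles; "qd": joint speeds; "joint_efforts": joint torques, N m; "ee_pos": TCP position; "tcp_rot": TCP orientation; "wrist_force": force on the tool from outside, world axes, zero at the start; "torque": the same for the moment, N m; "opening": finger opening in m.
Only numpy, scipy, OpenCV 4.12 (cv2) and the standard library are available. Lean on these libraries where they do the work, as an engineer would, in place of code of your own. Each camera call takes 0.05 s, during which the arm holds its last target. There are 200 camera calls.

### The job

After the circuits lesson, the red block battery is used up: push it over the metal intake shelf of the green recycling box and in through the yellow spring flap, so that it drops into the bin and the flap swings shut behind it. The blue battery is still good: leave it where it lies.

Things in the scene. Friction and masses are not known exactly. Their poses are not given: they have to be found in the camera images.
- red_battery: used-up block battery: red wrap, dark end cap with two small snap studs, lying flat on the table at any yaw. 46 mm long (x; -24 to +22 mm, plus studs 2.5 mm out of the +x end), 26.5 mm wide (y), 17.5 mm thick (z), about 50 g. Origin: centre of its underside as it lies at the start.
- blue_battery: a good battery of exactly the same shape, size and origin with a blue wrap, lying flat on the table.
- box: green recycling box, fixed. Origin: on the table below the flap's middle; +x points inward (push direction), y along the flap. Flat metal intake shelf, no rails: x -115 to -15, y +-60 mm, top z 70 mm; it ends in a drop into the bin (reaching x 160, y +-75 mm, floor z 6, clear roof z 120 mm). Mouth at x 0: y +-38, z 70 to 108 mm under a lintel (front face x -4, top z 120 mm), the only way in.
- flap (a joint): yellow flap in the mouth, 72 x 34 mm, 3 mm thick, hung by its top edge (x 0, z 108 mm of the box). 0 rad: shut, upright; grows inward to 1.4; never outward. A weak spring (0.2 N at the lower edge) shuts it. Fingers from above cannot pass the lintel, nor need they: a battery pushed end-on until its rear end is within 15 mm of the lintel's front face overbalances and falls in.
Mind the look-alikes: they are no part of the job. There is more than one size of the red_battery; the one meant has the size given above.

How it is judged (in metres and radians):
On the way:
1. the red battery is in the mouth, holding the flap open (value of joint flap above 0.3 rad and x of red_battery in the frame of box between -0.03 and 0.08 m and z of red_battery in the frame of box above 0.03 m).
At the end, for the whole second after the job is handed in: The red battery lies at rest inside the bin of the box, down below the shelf's level (its origin under 50 mm above the table); the flap is shut (within 0.1 rad); the blue battery is within 30 mm of where it started (x of red_battery in the frame of box between -0.015 and 0.165 m and y of red_battery in the frame of box between -0.08 and 0.08 m and z of red_battery in the frame of box below 0.05 m and linear speed of red_battery below 0.02 m/s and value of joint flap below 0.1 rad and distance of blue_battery from where it was at the start of the episode below 0.03 m); the robot touches nothing.
It fails at once if the blue battery is taken away or lifted (distance of blue_battery from where it was at the start of the episode above 0.05 m or height (world z) of blue_battery above 0.04 m).
It also fails if it takes over 43 s, if anything falls off the work surface, if the arm or the gripper's body presses on something with over 40 N, if the wrist force passes 120 N, or if a joint passes its speed limit or range.

## Working session

There is one attempt and no reset: what is moved stays moved. The work goes in short steps, Python scripts to look and compute and a shell command to move; the robot and the scene stay as the last step left them, time stands still between calls to the robot, and variables do not carry over. Pictures are saved under pics/ and viewed, about 8 in all and at most 12, crops included, and the job is handed in when it is done.

```bash
mkdir -p pics; cat > h.py <<'E'
import numpy as np, cv2
from workcell import bot, vision
def snap(n,f):
    im=vision.camera(n); cv2.imwrite(f'pics/{f}.png',im[:,:,::-1]); return im
def ray(n,uv,cal=None):
    c=cal or vision.get_calibration(n)
    K=np.array([[c['fx'],0,c['cx']],[0,c['fy'],c['cy']],[0,0,1.]])
    p=cv2.undistortPoints(np.array([[uv]],float),K,np.array(c['distortion'],float))[0,0]
    R=cv2.Rodrigues(np.array(c['rvec'],float))[0]; t=np.array(c['tvec'],float).ravel()
    return -R.T@t, R.T@np.array([p[0],p[1],1])
def atz(n,uv,z,cal=None):
    o,d=ray(n,uv,cal); return o+d*(z-o[2])/d[2]
def proj(n,P,cal=None):
    c=cal or vision.get_calibration(n)
    K=np.array([[c['fx'],0,c['cx']],[0,c['fy'],c['cy']],[0,0,1.]])
    return cv2.projectPoints(np.array(P,float).reshape(-1,1,3),np.array(c['rvec'],float),np.array(c['tvec'],float),K,np.array(c['distortion'],float))[0][:,0]
E
python3 - <<'E'
from h import *
o=bot.get_obs();print(o)
snap('scene','s0');snap('side','d0')
for n in('scene','side','wrist'):print(n,ray(n,(320,240)))
E
```

```text
{'time': 0.0, 'q': array([-7.00147587e+01,  5.01092738e+00,  1.00329209e+01,  9.51006616e+01,
       -1.53687187e-03,  9.00020004e+01]), 'qd': array([ 0.080396  , -0.00671052,  0.04956457,  0.0268495 , -0.105436  ,
        0.02918511]), 'joint_efforts': array([ 1.40912889e-03, -5.20389426e+01,  4.64801002e+01,  1.62689510e-02,
        4.50229618e-05, -9.32594503e-06]), 'ee_pos': array([ 0.18789171, -0.51666377,  0.241571  ]), 'tcp_rot': array([-9.00015396e+01,  7.86680056e-02, -7.00167591e+01]), 'wrist_force': array([-0.1440945 , -0.29417363, -1.08955235]), 'torque': array([-0.00428651,  0.03462434,  0.04684385]), 'opening': 0.08571712592140085}
scene (array([1.05564314, 0.1020973 , 0.64575318]), array([-0.70675364, -0.15816591, -0.68956139]))
side (array([ 0.36572322, -0.53428286,  0.69819155]), array([ 0.1631466 ,  0.63154746, -0.75803203]))
wrist (array([ 0.25754316, -0.49029417,  0.37308795]), array([-0.27890643, -0.07146151, -0.95800802]))
```

View pics/s0.png

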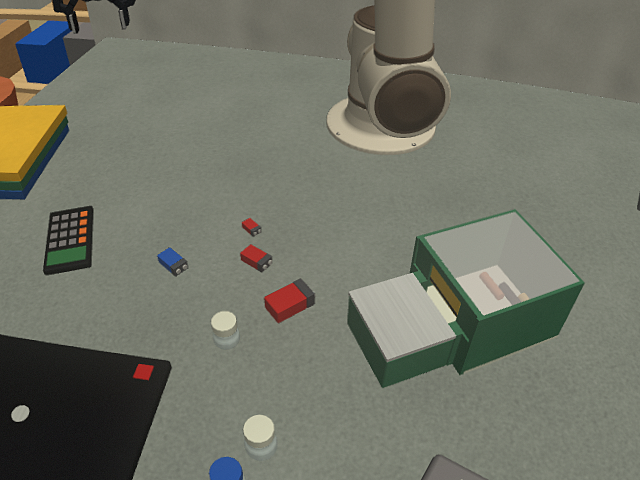

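View pics/d0.png

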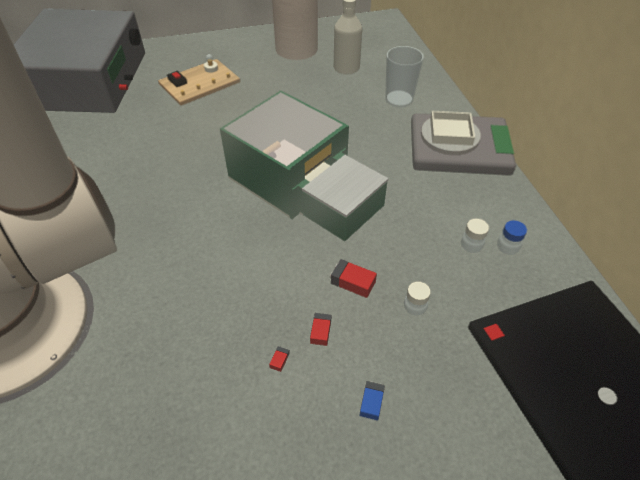

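Side camera: red candidates at (279,359) small, (320,329) medium and (354,278) large; scene camera shows the same ones at (251,226), (256,257) and (290,299). The red squares on the laptop and elsewhere aren't batteries. The medium one looks the same size as the blue, so I'll check that in an enlarged crop.

```bash
python3 - <<'E'
from h import *
s=cv2.imread('pics/s0.png');d=cv2.imread('pics/d0.png')
a=cv2.resize(s[205:325,150:320],None,fx=4,fy=4,interpolation=cv2.INTER_CUBIC)[:, :680]
cv2.imwrite('pics/c1.png',a)
b=cv2.resize(d[80:240,215:395],None,fx=4,fy=4*0.93,interpolation=cv2.INTER_CUBIC)
cv2.imwrite('pics/c2.png',b)
c=cv2.resize(d[250:425,260:400],None,fx=4,fy=3.4,interpolation=cv2.INTER_CUBIC); cv2.imwrite('pics/c3.png',c)
E
```

```text
(no output)
```

View pics/c1.png

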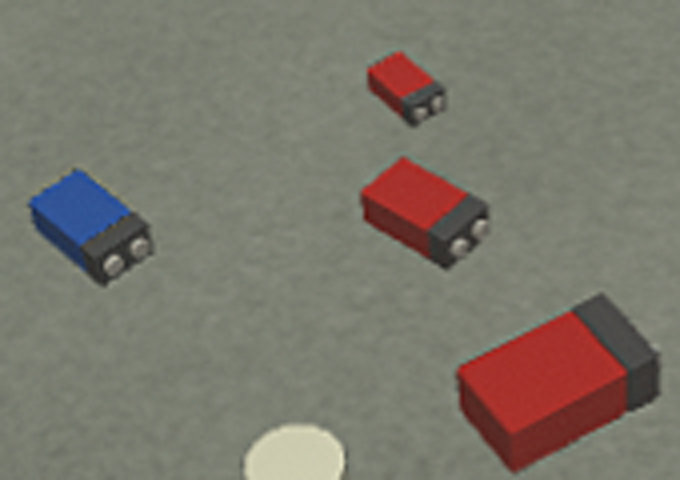

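View pics/c2.png

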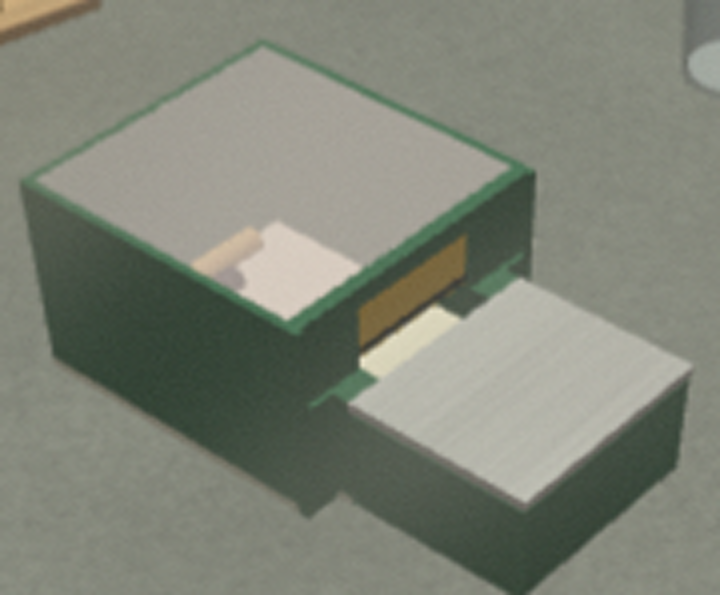

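View pics/c3.png

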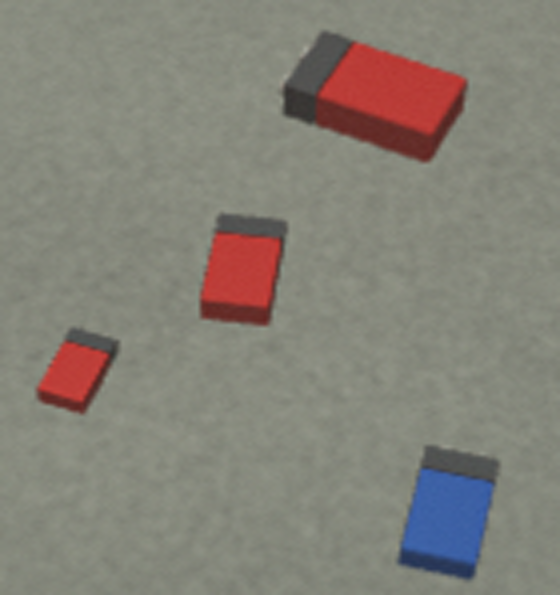

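```bash
python3 - <<'E'
from h import *
np.set_printoptions(precision=4,suppress=True)
def show(name,n,pts,z):
    P=np.array([atz(n,p,z) for p in pts])[:,:2]
    print(name,P.tolist(),'c',P.mean(0),'sides',np.linalg.norm(P-np.roll(P,-1,0),axis=1)); return P
c3=lambda x,y:(x/4+260-.4,y/3.4+250-.4); c1=lambda x,y:(x/4+150-.4,y/4+205-.4); c2=lambda x,y:(x/4+215-.4,y/3.72+80-.4)
for nm,n,pts in [('red','side',[c3(218,215),c3(287,221),c3(270,306),c3(202,303)]),('red','scene',[c1(490,207),c1(430,237),c1(362,192),c1(403,157)]),
  ('small','scene',[c1(446,88),c1(402,100),c1(367,70),c1(402,52)]),('big','side',[c3(322,33),c3(466,78),c3(430,140),c3(285,88)]),('blue','side',[c3(426,447),c3(498,461),c3(474,567),c3(401,553)])]:
    P=show(nm+n,n,pts,.0175)
    f=(P[0]+P[1])/2;r=(P[2]+P[3])/2;d=f-r; print('  yaw',np.degrees(np.arctan2(d[1],d[0])))
P=show('shelf','side',[c2(348,403),c2(526,503),c2(692,370),c2(520,278)],.07)
for a,b in((1,0),(2,3)):
    d=P[b]-P[a];print('yaw',np.degrees(np.arctan2(d[1],d[0])))
d=P[2]-P[1];print('yaw via y',np.degrees(np.arctan2(d[1],d[0])))
P=show('shelf','scene',[(348,294),(413,274),(457,335),(383,361)],.07)
P=show('roof','side',[c2(22,180),c2(262,40),c2(535,172),c2(292,330)],.12)
d=P[0]-P[3];print('yaw',np.degrees(np.arctan2(d[1],d[0])));d=P[1]-P[2];print('yaw',np.degrees(np.arctan2(d[1],d[0])))
d=P[3]-P[2];print('y',np.degrees(np.arctan2(d[1],d[0])))
E
```

```text
redside [[0.46604044364763825, -0.10882043442620881], [0.4910222941416428, -0.11866894439868625], [0.47333265092782584, -0.15916133416064415], [0.44921333045307255, -0.151302195165813]] c [ 0.4699 -0.1345] sides [0.0269 0.0442 0.0254 0.0457]
  yaw 67.41297802823338
redscene [[0.4668382908183466, -0.10715751938115661], [0.4884066089432577, -0.12518903517342284], [0.47122376033243485, -0.15934362042911718], [0.4480525549828057, -0.14979250896110394]] c [ 0.4686 -0.1354] sides [0.0281 0.0382 0.0251 0.0466]
  yaw 64.90139563466298
smallscene [[0.40398242404081175, -0.1455148813920576], [0.41555955361775077, -0.161100878100591], [0.40127307205642493, -0.18153578209023677], [0.3866869984251059, -0.1707880480023484]] c [ 0.4019 -0.1647] sides [0.0194 0.0249 0.0181 0.0306]
  yaw 55.35753739809286
bigside [[0.5341811009040547, -0.0171502315169364], [0.5838964626792954, -0.058902315505413305], [0.5582673485044196, -0.08998243637306308], [0.5101652246558506, -0.04591407694313232]] c [ 0.5466 -0.053 ] sides [0.0649 0.0403 0.0652 0.0375]
  yaw 50.32178646405058
blueside [[0.509241162664468, -0.23
[... 365 characters left out ...]
[0.5983174050713134, 0.18165759921024538]] c [0.5772 0.1062] sides [0.0998 0.1166 0.1007 0.1196]
yaw 124.93339677883455
yaw 123.22766076982965
yaw via y 34.218953420420185
shelf [[0.560326276006775, 0.03172639958406333], [0.5016513347776645, 0.11439745193525461], [0.5959042629712263, 0.18285479398616955], [0.6572639753421059, 0.09516020806156854]] c [0.5788 0.106 ] sides [0.1014 0.1165 0.107  0.1158]
roof [[0.3827935241657318, 0.2506670939537017], [0.511613862853875, 0.34043099919600006], [0.6087246378496409, 0.19928522549006789], [0.47746647290164795, 0.11403587789213787]] c [0.4951 0.2261] sides [0.157  0.1713 0.1565 0.1662]
yaw 124.7184224724916
yaw 124.52865567619749
y -146.9971451508844
```

The target is the medium red battery: it measures 46 × 26 mm (the small one is about 29 × 18, the big one 65 × 39). Two cameras agree on its position, and the box pose agrees from both shelf and roof. Next I work out the hover above it.

```bash
cat >> h.py <<'E'
from scipy.spatial.transform import Rotation as Ro
def rel(p,psi):
    o=bot.get_obs(); R0=Ro.from_euler('xyz',o['tcp_rot'],degrees=True)
    R1=Ro.from_euler('xyz',[-90,0,psi],degrees=True)
    print('now',o['time'],o['ee_pos'].round(4),o['tcp_rot'].round(2),'rel',R0.inv().apply(np.array(p)-o['ee_pos']).round(4),(R0.inv()*R1).as_rotvec().round(4))
B=np.array([.541,.160]); Y=124.3
def box(x,y,z=0):
    c,s=np.cos(np.radians(Y)),np.sin(np.radians(Y)); return [B[0]+c*x-s*y,B[1]+s*x+c*y,z]
E
python3 -c "
from h import *
rel([.4693,-.135,.15],-23.5)"
```

```text
now 0.1 [ 0.1879 -0.5167  0.2416] [-9.000e+01  7.000e-02 -7.002e+01] rel [-0.2624  0.092   0.3949] [-5.000e-04 -8.119e-01 -1.100e-03]
```

```bash
python3 -m crank '-0.0262 0.009 0.0395 0 -0.081 0;-0.0525 0.018 0.079 0 -0.162 0;-0.0787 0.028 0.1185 0 -0.244 0;-0.105 0.037 0.158 0 -0.325 0;-0.131 0.046 0.1975 0 -0.406 0;-0.1574 0.055 0.237 0 -0.487 0;-0.1837 0.064 0.2764 0 -0.568 0;-0.21 0.074 0.316 0 -0.65 0' -1 30
python3 -c "
from h import *
rel([.4693,-.135,.15],-23.5)"
```

```text
time: 0.9
ee_pos: [0.4139, -0.2097, 0.1679]
tcp_rot: [-90.0, -0.0, -32.6]
wrist_force: [1.2, -1.1, 0.5]
opening: 0.0853
now 0.9 [ 0.4139 -0.2097  0.1679] [-9.000e+01 -2.000e-02 -3.259e+01] rel [0.0064 0.0179 0.0928] [ 1.000e-04 -1.586e-01  3.000e-04]
```

```bash
python3 -m crank '0.003 0.009 0.045 0 -0.08 0;0.0064 0.0179 0.09 0 -0.1586 0;0.0064 0.0179 0.0928 0 -0.1586 0;0.0064 0.0179 0.0928 0 -0.1586 0'
python3 - <<'E'
from h import *
rel([.4693,-.135,.15],-23.5)
cal=vision.get_calibration('wrist'); snap('wrist','w1')
import json;json.dump({k:np.array(v).tolist() for k,v in cal.items()},open('w1.json','w'))
print(proj('wrist',[[.4693,-.135,.0175]],cal))
E
```

```text
time: 1.3
ee_pos: [0.4689, -0.1359, 0.1498]
tcp_rot: [-90.0, 0.1, -23.6]
wrist_force: [-1.3, -0.7, 0.2]
opening: 0.0854
now 1.3 [ 0.4689 -0.1359  0.1498] [-9.002e+01  8.000e-02 -2.357e+01] rel [ 0.     -0.0002  0.001 ] [ 0.0003 -0.0012 -0.0014]
[[331.77685591 234.28901006]]
```

View pics/w1.png

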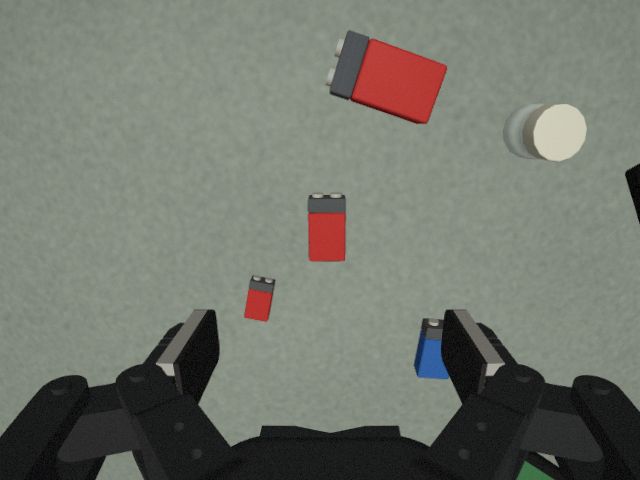

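The wrist view shows the target's top at (308–345, 195–261), nearly square to the jaws, with nothing in the way of the fingers. I'll refine the position from it.

```bash
python3 - <<'E'
from h import *
import json; cal=json.load(open('w1.json'))
P=np.array([atz('wrist',p,.0175,cal) for p in [(308,195),(345.5,195),(345.5,261),(308.5,261)]])[:,:2]
d=(P[0]+P[1]-P[2]-P[3])/2
print(P.mean(0),np.linalg.norm(d),np.linalg.norm(P[0]-P[1]),np.degrees(np.arctan2(d[1],d[0])))
yaw=np.degrees(np.arctan2(d[1],d[0]))
rel([*P.mean(0),.014],yaw-90)
E
```

```text
[ 0.46772803 -0.12995339] 0.04807739014013771 0.025753927684981245 66.5292369801481
now 1.35 [ 0.4685 -0.1369  0.1501] [-9.002e+01  5.000e-02 -2.367e+01] rel [-0.0034  0.1361  0.0061] [ 0.0004 -0.0034 -0.0008]
```

```bash
python3 -m crank '-0.0015 0.045 0.0035 0 0 0;-0.0015 0.09 0.0035 0 0 0;-0.0015 0.125 0.0035 0 0 0;-0.0015 0.136 0.0035 0 0 0;-0.0015 0.136 0.0035 0 0 0'
python3 -m crank '0 0 0 0 0 0;0 0 0 0 0 0;0 0 0 0 0 0;0 0 0 0 0 0;0 0 0 0 0 0;0 0 0 0 0 0' 1 30
```

```text
time: 1.85
ee_pos: [0.4677, -0.1339, 0.0137]
tcp_rot: [-90.0, 0.1, -23.8]
wrist_force: [-0.1, -0.0, 0.4]
opening: 0.0855
time: 2.45
ee_pos: [0.4694, -0.1333, 0.0154]
tcp_rot: [-90.0, -0.1, -23.7]
wrist_force: [-1.1, 0.8, 5.8]
opening: 0.0257
```

Gripped: opening is 25.7 mm against 26.5 expected. Now I lift it, then move over the shelf.

```bash
python3 -m crank '0 -0.05 0 0 0 0;0 -0.1 0 0 0 0;0 -0.14 0 0 0 0;0 -0.14 0 0 0 0'
python3 -c "
from h import *
rel(box(-.075,0,.14),34.3)"
```

```text
time: 2.85
ee_pos: [0.4711, -0.1337, 0.1606]
tcp_rot: [-89.9, -0.5, -23.7]
wrist_force: [0.8, -0.3, -1.1]
opening: 0.0256
now 2.85 [ 0.4711 -0.1337  0.1606] [-89.93  -0.51 -23.68] rel [0.0095 0.021  0.2573] [ 0.0034 -1.0119  0.0087]
```

```bash
python3 -m crank '0.001 0 0.032 0 -0.126 0;0.0025 0 0.064 0 -0.253 0;0.0035 0 0.096 0 -0.38 0;0.005 0.003 0.129 0 -0.506 0;0.006 0.006 0.161 0 -0.632 0;0.007 0.01 0.193 0 -0.759 0;0.0085 0.013 0.225 0 -0.886 0;0.0095 0.015 0.257 0 -1.012 0'
python3 -m crank '0 0 0 0 0 0;0 0 0 0 0 0'
python3 - <<'E'
from h import *
rel(box(-.075,0,.14),34.3)
cal=vision.get_calibration('wrist'); w=snap('wrist','w2'); d=snap('side','d2')
import json;json.dump({k:np.array(v).tolist() for k,v in cal.items()},open('w2.json','w'))
v=np.hstack([cv2.resize(w,(400,300)),cv2.resize(d[60:300,180:500],(400,300))]); cv2.imwrite('pics/m2.png',v[:,:,::-1])
E
```

```text
time: 3.65
ee_pos: [0.5809, 0.0997, 0.1386]
tcp_rot: [-90.0, 0.0, 34.6]
wrist_force: [0.6, -0.1, -0.2]
opening: 0.0262
time: 3.85
ee_pos: [0.5805, 0.0989, 0.1386]
tcp_rot: [-90.0, 0.1, 34.3]
wrist_force: [0.7, 0.2, -1.2]
opening: 0.0257
now 3.85 [0.5805 0.0989 0.1386] [-8.997e+01  8.000e-02  3.432e+01] rel [ 0.0018 -0.0014 -0.0023] [-0.0005  0.0003 -0.0015]
```

View pics/w2.png

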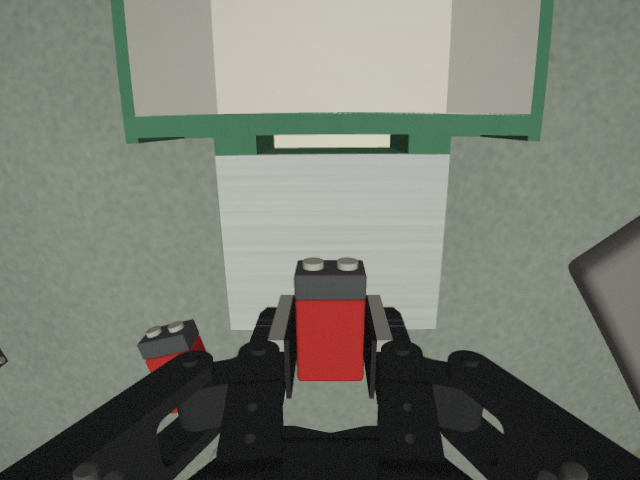

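The wrist view shows the battery square to the box. The shelf runs from columns 216 to 450 at row 153 and from 230 to 438 at row 329; the mouth spans 257–409. I'll check the lateral offset numerically.

```bash
python3 - <<'E'
from h import *
import json; cal=json.load(open('w2.json'))
c,s=np.cos(np.radians(Y)),np.sin(np.radians(Y))
def tb(p): d=p[:2]-B; return [round(c*d[0]+s*d[1],4),round(-s*d[0]+c*d[1],4)]
for n,p,z in [('shelfL',(216,153),.07),('shelfR',(450,153),.07),('outL',(230,329.5),.07),('outR',(438,328.5),.07),('roofL',(127,142),.12),('roofR',(540,140),.12),('batFL',(295,275),.146),('batFR',(366,275),.146),('batRL',(297,380),.146),('batRR',(363,380),.146)]:
    print(n,tb(atz('wrist',p,z,cal)))
o=bot.get_obs();print('tcp',tb(o['ee_pos']),o['ee_pos'][2])
E
```

```text
shelfL [np.float64(-0.0101), np.float64(0.0597)]
shelfR [np.float64(-0.01), np.float64(-0.0597)]
outL [np.float64(-0.1111), np.float64(0.0601)]
outR [np.float64(-0.1104), np.float64(-0.0617)]
roofL [np.float64(-0.002), np.float64(0.0799)]
roofR [np.float64(-0.0011), np.float64(-0.0795)]
batFL [np.float64(-0.0463), np.float64(0.0136)]
batFR [np.float64(-0.0463), np.float64(-0.0108)]
batRL [np.float64(-0.0892), np.float64(0.0141)]
batRR [np.float64(-0.0892), np.float64(-0.011)]
tcp [np.float64(-0.0736), np.float64(0.0025)] 0.1391848054666364
```

The box frame agrees (y ±60 mm, with the wrist camera's known 5 mm axial bias), and the battery sits +2 mm in y. I'll lower to 2 mm over the shelf, advance, release, back off and shut the fingers.

```bash
python3 -m crank '0.002 0.03 0 0 0 0;0.002 0.05 0.01 0 0 0;0.002 0.051 0.025 0 0 0;0.002 0.051 0.04 0 0 0;0.002 0.051 0.043 0 0 0;0.002 0.051 0.043 0 0 0'
python3 -m crank '0 0 0 0 0 0;0 0 0 0 0 0;0 0 0 0 0 0;0 0 0 0 0 0;0 0 0 0 0 0;0 0 0 0 0 0;0 0 0 0 0 0;0 0 0 0 0 0' -1
python3 -c "
from h import *
d=snap('side','d3'); cv2.imwrite('pics/m3.png',cv2.resize(d[80:280,200:460],(780,600))[:,:,::-1])
"
```

```text
time: 4.55
ee_pos: [0.5582, 0.1355, 0.0895]
tcp_rot: [-90.0, -0.1, 34.3]
wrist_force: [1.1, 0.7, 0.0]
opening: 0.0257
time: 5.35
ee_pos: [0.5582, 0.135, 0.0884]
tcp_rot: [-90.0, 0.0, 34.3]
wrist_force: [-0.4, -0.3, -0.1]
opening: 0.0854
```

View pics/m3.png

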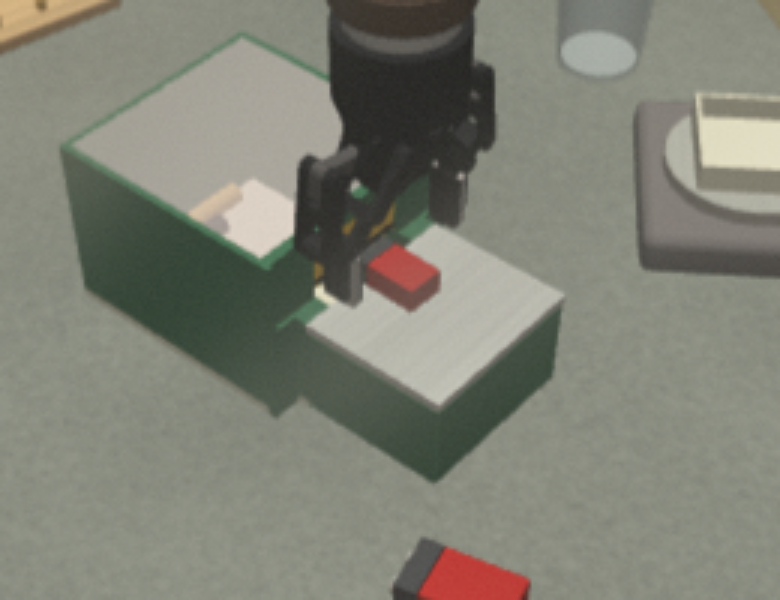

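Battery lies square on the shelf, released. I back off 50 mm and shut the fingers behind it.

```bash
python3 -m crank '0 0 -0.02 0 0 0;0 0 -0.04 0 0 0;0 0 -0.05 0 0 0;0 0 -0.05 0 0 0'
python3 -m crank '0 0 0 0 0 0;0 0 0 0 0 0;0 0 0 0 0 0;0 0 0 0 0 0;0 0 0 0 0 0;0 0 0 0 0 0;0 0 0 0 0 0;0 0 0 0 0 0' 1 30
python3 - <<'E'
from h import *
o=bot.get_obs();cal=vision.get_calibration('wrist'); w=snap('wrist','w4')
rel(box(-.028,0,.087),34.3)
import json;json.dump({k:np.array(v).tolist() for k,v in cal.items()},open('w4.json','w'))
E
```

```text
time: 5.8
ee_pos: [0.5867, 0.0929, 0.0882]
tcp_rot: [-90.0, 0.0, 34.2]
wrist_force: [-0.2, 0.8, 0.3]
opening: 0.0855
time: 6.6
ee_pos: [0.5864, 0.0937, 0.0884]
tcp_rot: [-90.0, 0.0, 34.3]
wrist_force: [0.2, 0.5, 0.1]
opening: 0.0001
now 6.65 [0.5864 0.0937 0.0884] [-90.   -0.   34.3] rel [-0.0001  0.0014  0.0523] [-0.     -0.0001  0.    ]
```

View pics/w4.png

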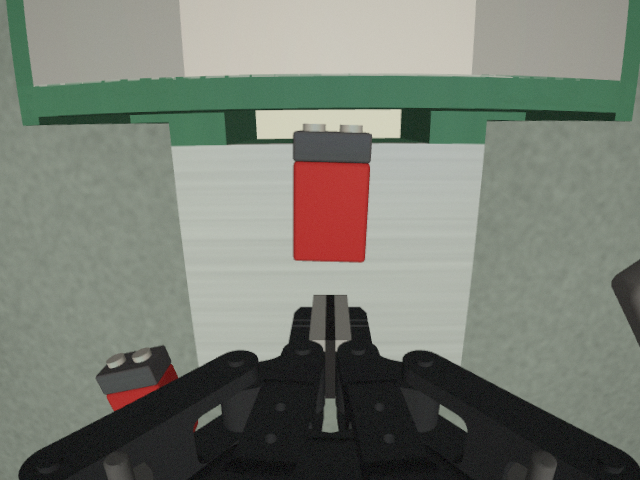

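Wrist view: the battery (294–370, 130–261) is centred between shut fingers (col 330) and mouth (257–401). I push in small steps.

```bash
python3 -m crank '0 0.001 0.008 0 0 0;0 0.001 0.014 0 0 0;0 0.001 0.02 0 0 0;0 0.001 0.025 0 0 0;0 0.001 0.03 0 0 0;0 0.001 0.035 0 0 0;0 0.001 0.04 0 0 0;0 0.001 0.044 0 0 0'
python3 -m crank '0 0 0.004 0 0 0;0 0 0.008 0 0 0;0 0 0.0095 0 0 0;0 0 0.0095 0 0 0;0 0 0.0095 0 0 0'
python3 - <<'E'
from h import *
rel(box(-.028,0,.087),34.3)
w=snap('wrist','w5');d=snap('side','d5')
v=np.hstack([cv2.resize(w,(400,300)),cv2.resize(d[90:240,210:410],(400,300))]); cv2.imwrite('pics/m5.png',v[:,:,::-1])
E
```

```text
time: 7.45
ee_pos: [0.5615, 0.1303, 0.0876]
tcp_rot: [-90.0, -0.0, 34.3]
wrist_force: [1.4, -1.6, 1.4]
opening: -0.0003
time: 7.95
ee_pos: [0.5562, 0.1379, 0.0873]
tcp_rot: [-90.0, 0.0, 34.3]
wrist_force: [0.1, -0.2, -0.6]
opening: -0.0002
now 7.95 [0.5562 0.1379 0.0873] [-90.    0.   34.3] rel [-0.0001  0.0003 -0.0012] [-0.     -0.     -0.0001]
```

View pics/m5.png

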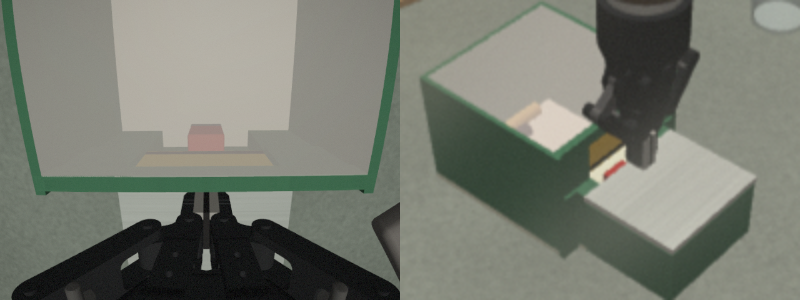

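The battery has dropped in: its red end is visible through the clear roof, with a bit in the gap below the shelf edge. I back off and take a closer look.

```bash
python3 -m crank '0 0 -0.03 0 0 0;0 -0.01 -0.06 0 0 0;0 -0.04 -0.09 0 0 0;0 -0.09 -0.1 0 0 0;0 -0.12 -0.1 0 0 0;0 -0.12 -0.1 0 0 0;0 -0.12 -0.1 0 0 0;0 -0.12 -0.1 0 0 0'
python3 - <<'E'
from h import *
w=snap('wrist','w6');d=snap('side','d6');s=snap('scene','s6')
f=lambda a:cv2.resize(a,(400,300),interpolation=cv2.INTER_CUBIC)
v=np.vstack([np.hstack([f(w),f(d[90:210,220:380])]),np.hstack([f(s[200:380,345:585]),f(d[230:430,240:500])])]); cv2.imwrite('pics/m6.png',v[:,:,::-1])
E
```

```text
time: 8.85
ee_pos: [0.6122, 0.0553, 0.206]
tcp_rot: [-89.9, 0.1, 34.3]
wrist_force: [-0.4, 0.5, -0.3]
opening: -0.0
```

View pics/m6.png

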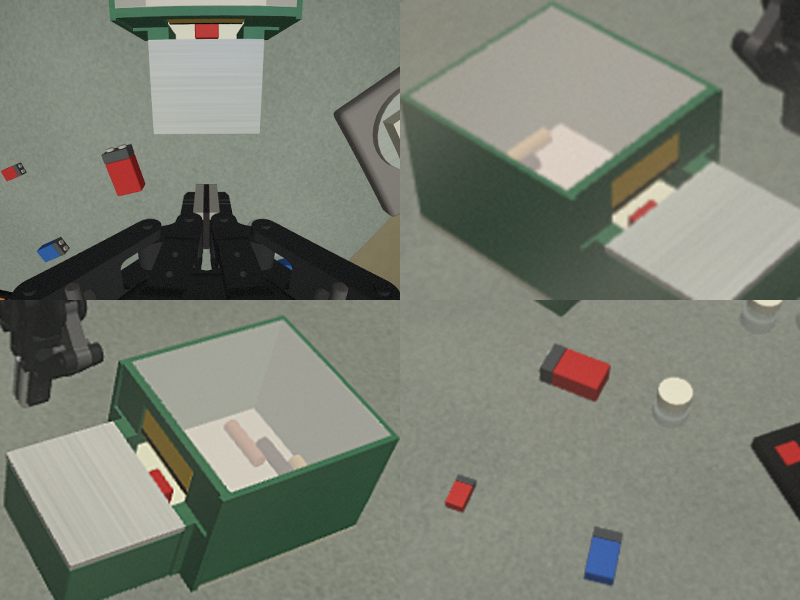

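The flap is shut and the blue battery is in place, but the red one sits close to the shelf's drop wall, where x > -15 mm could be marginal. I move the wrist camera over the clear roof to measure it properly.

```bash
python3 -m crank '0 0 0.04 0 0 0;0 0 0.08 0 0 0;0 0 0.1 0 0 0;0 0 0.1 0 0 0;0 0 0.1 0 0 0;0 0 0.1 0 0 0'
python3 - <<'E'
from h import *
import json
rel(box(0,0,.2),34.3)
c,s=np.cos(np.radians(Y)),np.sin(np.radians(Y))
def tb(p): d=p[:2]-B; return (round(1000*(c*d[0]+s*d[1]),1),round(1000*(-s*d[0]+c*d[1]),1))
for n in('wrist','side','scene'):
    cal=vision.get_calibration(n); im=snap(n,'f_'+n).astype(int)
    if n=='wrist': json.dump({k:np.array(v).tolist() for k,v in cal.items()},open('wf.json','w'))
    # region: box footprint
    hull=cv2.convexHull(proj(n,[box(x,y,z) for x in(-.02,.16) for y in(-.075,.075) for z in(0.06,.12)],cal).astype(np.float32)).astype(np.int32)
    m=np.zeros(im.shape[:2],np.uint8);cv2.fillConvexPoly(m,hull,1)
    r=((im[...,0]-im[...,1]>35)&(im[...,0]-im[...,2]>25)&(abs(im[...,1]-im[...,2])<30)&(m>0)).astype(np.uint8)
    N,l,st,ce=cv2.connectedComponentsWithStats(r)
    for i in range(1,N):
        if st[i,4]>25:
            q=cv2.boxPoints(cv2.minAreaRect(np.argwhere(l==i)[:,::-1].astype(np.float32)))
            print(n,st[i],im[l==i].mean(0).round())
            for z in(.0235,.0545): print('  z',z,[tb(atz(n,p,z,cal)) for p in q])
E
```

```text
time: 9.6
ee_pos: [0.5565, 0.1373, 0.207]
tcp_rot: [-90.0, 0.0, 34.3]
wrist_force: [-0.3, -1.1, -0.3]
opening: 0.0002
now 9.6 [0.5565 0.1373 0.207 ] [-9.000e+01  3.000e-02  3.427e+01] rel [-0.0001  0.007   0.0275] [ 0.     -0.0006 -0.0005]
side [312 170  11   9  43] [178. 102.  94.]
  z 0.0235 [(np.float64(27.3), np.float64(-11.8)), (np.float64(27.9), np.float64(-38.8)), (np.float64(19.3), np.float64(-35.6)), (np.float64(18.8), np.float64(-8.7))]
  z 0.0545 [(np.float64(4.2), np.float64(13.4)), (np.float64(4.8), np.float64(-12.4)), (np.float64(-3.4), np.float64(-9.3)), (np.float64(-3.9), np.float64(16.3))]
scene [434 301  15  21 127] [169.  61.  54.]
  z 0.0235 [(np.float64(11.3), np.float64(31.9)), (np.float64(22.0), np.float64(35.4)), (np.float64(22.7), np.float64(-0.7)), (np.float64(12.2), np.float64(-3.8))]
  z 0.0545 [(np.float64(-6.1), np.float64(10.7)), (np.float64(4.1), np.float64(14.1)), (np.float64(4.7), np.float64(-20.2)), (np.float64(-5.2), np.float64(-23.2))]
```

Side and scene agree for z ≈ 54 mm, so the battery is standing on its end near x ≈ -4 to +5 mm or beyond. My last picture is an enlarged wrist crop through the roof, next to the side and scene crops, with reference lines at box x = -15 mm.

```bash
python3 - <<'E'
from h import *
import json
cal=json.load(open('wf.json'))
u=proj('wrist',[box(x,y,.05) for x in(-.03,.06) for y in(-.045,.045)],cal)
print(u.round(), proj('wrist',[box(0,0,.0545),box(0,0,.006),box(-.015,0,.006),box(.03,0,.006)],cal).round())
w=cv2.imread('pics/f_wrist.png');d=cv2.imread('pics/f_side.png');s=cv2.imread('pics/f_scene.png')
x0,y0=np.maximum(u.min(0).astype(int)-20,0);x1,y1=u.max(0).astype(int)+20
a=w[y0:y1,x0:x1];k=min(500/a.shape[1],600/a.shape[0]);print(x0,y0,x1,y1,k)
a=cv2.resize(a,None,fx=k,fy=k,interpolation=cv2.INTER_CUBIC)
a=cv2.convertScaleAbs(a,alpha=1.2,beta=-30)
b=np.vstack([cv2.resize(d[150:200,290:340],(290,290),interpolation=cv2.INTER_CUBIC),cv2.resize(s[285:335,415:465],(290,290),interpolation=cv2.INTER_CUBIC)])
c=np.zeros((600,800,3),np.uint8);c[:a.shape[0],:a.shape[1]]=a;c[:580,505:795]=b
cv2.imwrite('pics/last.png',c)
E
```

```text
[[388. 231.]
 [271. 231.]
 [392. 109.]
 [266. 109.]] [[329. 193.]
 [329. 183.]
 [329. 201.]
 [329. 148.]]
246 88 412 250 3.0120481927710845
```

View pics/last.png

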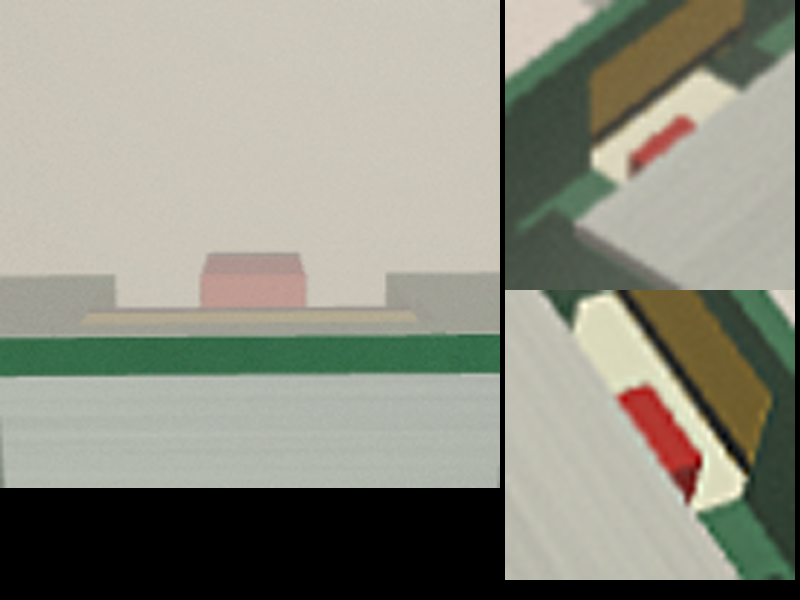

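It stands on its cap end, vertical, with its front face at about x +3 to +5 mm. That puts its origin (underside, facing the shelf) at about -12 to -15 mm, which is marginal. I place the wrist camera straight above the shelf/lintel gap and read the gap numerically.

```bash
python3 -m crank '0 0 -0.03 0 0 0;0 0.03 -0.055 0 0 0;0 0.07 -0.055 0 0 0;0 0.087 -0.055 0 0 0;0 0.087 -0.055 0 0 0;0 0.087 -0.055 0 0 0;0 0.087 -0.055 0 0 0'
python3 - <<'E'
from h import *
cal=vision.get_calibration('wrist'); im=snap('wrist','g').astype(int)
print(ray('wrist',(320,240),cal))
for x,z in((-.015,.07),(-.004,.108),(-.004,.12),(-.015,.0545),(-.0125,.0545),(.005,.0545)): print(x,z,proj('wrist',[box(x,0,z)],cal).round(1))
c,r=map(int,proj('wrist',[box(-.015,0,.07)],cal)[0])
for v in range(r-45,r+16): print(v,*[im[v,c-4+k:c+4+k].mean(0).round().astype(int).tolist() for k in(0,-55)])
E
```

```text
time: 10.45
ee_pos: [0.588, 0.0925, 0.1222]
tcp_rot: [-90.1, -0.1, 34.3]
wrist_force: [0.9, 0.4, 0.7]
opening: 0.0002
(array([0.54487314, 0.15525515, 0.25355036]), array([ 0.14368572, -0.24937564, -0.95804025]))
-0.015 0.07 [[327.2 144.5]]
-0.004 0.108 [[326.9 118.6]]
-0.004 0.12 [[326.8 118.1]]
-0.015 0.0545 [[327.3 142.9]]
-0.0125 0.0545 [[327.3 137.8]]
0.005 0.0545 [[327.3 101.2]]
99 [72, 118, 91] [72, 117, 90]
100 [72, 117, 91] [71, 117, 90]
101 [72, 118, 92] [71, 116, 89]
102 [71, 118, 92] [71, 117, 90]
103 [71, 117, 90] [71, 117, 90]
104 [71, 118, 90] [71, 118, 90]
105 [64, 106, 81] [70, 116, 90]
106 [38, 66, 48] [58, 97, 74]
107 [112, 52, 43] [69, 84, 68]
108 [173, 58, 52] [176, 177, 158]
109 [181, 59, 54] [207, 206, 186]
110 [181, 59, 54] [206, 205, 186]
111 [180, 59, 53] [207, 205, 186]
112 [180, 58, 53] [207, 206, 187]
113 [180, 59, 54] [207, 205, 186]
114 [180, 58, 52] [207, 205, 186]
115 [179, 57, 52] [207, 206, 187]
116 [180, 58, 52] [206, 206, 186]
117 [180, 57, 53] [206, 205, 186]
118 [179, 57, 53] [206, 205, 186]
119 [180, 59, 54] [206, 205, 186]
120 [179, 57, 52] [20
[... 695 characters left out ...]
 [179, 184, 179]
141 [178, 183, 178] [178, 184, 178]
142 [178, 183, 179] [178, 183, 178]
143 [179, 184, 181] [179, 184, 179]
144 [180, 185, 181] [181, 185, 179]
145 [180, 185, 181] [180, 185, 180]
146 [179, 184, 180] [180, 185, 179]
147 [178, 184, 179] [180, 185, 179]
148 [177, 182, 178] [178, 183, 177]
149 [176, 181, 177] [177, 182, 176]
150 [177, 183, 178] [177, 182, 176]
151 [178, 184, 179] [178, 183, 177]
152 [179, 184, 180] [179, 184, 178]
153 [179, 184, 179] [179, 184, 178]
154 [179, 184, 179] [179, 184, 178]
155 [179, 184, 179] [180, 185, 179]
156 [179, 184, 179] [181, 186, 180]
157 [179, 184, 179] [180, 185, 178]
158 [177, 182, 177] [178, 182, 177]
159 [177, 182, 177] [177, 182, 176]
```

Bin floor is clearly visible between the shelf edge (row ~134) and the battery (rows 107–127). At 2.05 px/mm that is about 3 mm, so the origin is at x ≈ -12 mm, inside the limit. Last numeric check: blue, flap and stillness against the start images, then hand in.

```bash
python3 - <<'E'
from h import *
d0=cv2.imread('pics/d0.png').astype(int);d1=snap('side','z')[:,:,::-1].astype(int)
d6=cv2.imread('pics/d6.png').astype(int)
def c(a,m): return np.argwhere(m(a))[:,::-1].mean(0)
bl=lambda a:(a[370:430,350:400,0]-a[370:430,350:400,2]>60)
ye=lambda a:(a[130:190,280:345,2]-a[130:190,280:345,0]>50)&(a[130:190,280:345,1]-a[130:190,280:345,0]>30)
rd=lambda a:(a[160:185,300:330,2]-a[160:185,300:330,1]>60)
print('blue',c(d0,bl),c(d1,bl),'flap',c(d0,ye),ye(d0).sum(),c(d1,ye),ye(d1).sum(),'red d6/now',c(d6,rd),c(d1,rd))
o=bot.get_obs();print(o['time'],o['ee_pos'],o['wrist_force'])
ok=np.allclose(c(d0,bl),c(d1,bl),atol=1) and np.allclose(c(d0,ye),c(d1,ye),atol=1.5)
print(ok)
if ok: print(bot.job_done())
E
```

```text
blue [21.49361702 31.65319149] [21.49361702 31.65319149] flap [37.45531915 27.55319149] 235 [37.06302521 28.10084034] 238 red d6/now [16.8        13.76666667] [16.8        13.76666667]
10.55 [0.5879252  0.09266637 0.12204947] [-0.74239419  0.66550836 -0.57734811]
True
the job is handed in; nothing more can be done
None
```

I gripped the 46 mm red battery, set it end-on on the shelf, and pushed it through the flap with the fingers shut. It dropped into the bin, and I handed the job in at about 10.6 s of the 43 s allowed. The hand-in gave no verdict.

**Last checks**
- **Red battery:** it was at rest, with the same pixels in two pictures about 1.7 s apart.
- **Flap:** it looked shut, its yellow patch within about 0.7 px of the start. I had no direct reading of its angle.
- **Blue battery:** it had not moved at all in the side picture.
- **Robot:** it stood clear of everything, with a wrist force near zero.

**Thin margin:** the battery stands on its cap end just past the shelf edge rather than lying flat. I put its origin at about x = -12 mm, against a limit of -15 mm. The wrist view showed about 3 mm of bin floor between battery and shelf edge. The side and scene views gave -12 to -15 mm.

**Disagreement:** the wrist camera read about 5 mm too far inward along the box, so I took that gap relative to the shelf edge.

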